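# Fit the large reamer on the citrus juicer and hold it pressed

### The job

Get the citrus juicer going with the larger of the two reamers: lift it out of the wooden rack, turn it until its cross-shaped stem lines up with the cross-shaped slot in the juicer's drive hub, slide it fully home and press down until the sprung hub has sunk to its stop. Finish while still gripping the reamer and pressing it down; do not let go. Leave the small reamer in the rack and do not disturb the salt shaker, orange half, mug and stapler.

Things in the scene. Friction and masses are not known exactly. Their poses are not given: they have to be found in the camera images.
- reamer_large: larger white reamer, 60-130 g. Origin: centre of the underside of its round skirt (62 mm diameter, 6 thick); z up its axis. Above it four ribs in a cross along x and y: 34 mm across opposite ribs, 12 thick, flat upright ends, 6 to 52 mm above the origin; rounded tip to 64 mm. Same after each quarter turn. Starts upright in a rack hole at any yaw, skirt resting on the rack's top
- stem_tip (a point): centre of the lower end of the large reamer's stem, 23 mm below the skirt's underside, axes as reamer_large. The stem is a cross along x and y: 22 mm across, wings 7 mm thick; its last 5 mm are 3 mm narrower
- reamer_small: the smaller white reamer, same shape and same stem: skirt 44 mm diameter, 24 mm across the ribs, 46 mm high above the skirt's underside. Origin and axes as for the large one. Stands in the other rack hole; to be left alone.
- rack: fixed block of light wood, 90 (x) by 210 (y) by 40 mm high, origin at the centre of its underside; two round through holes, 27 mm in diameter, at y = -55 and +55 mm hold the reamers' stems
- juicer: fixed citrus juicer with a round aluminium body and a black collecting dish, origin at the centre of its underside, z up. The dish's rim is 164 mm in diameter and 108 mm above the bench; a short spout points along -x. The drive hub stands in the middle of the dish.
- hub_mouth (a point): centre of the top face of the pale metal drive hub (40 mm square, 120 mm above the bench, on the juicer's axis); sinks with the hub. z up; x and y run along the arms of its cross slot and its sides: arms 24.8 mm end to end, 9.6 wide, 24.5 deep. Its yaw varies; stiff gearing (0.5 N m) resists turning. With a reamer home the skirt lies on this face, ribs parallel to x and y (any quarter turn)
- hub (a joint): how far the drive hub is pressed down, in m: 0 = up, 0.008 = at its stop. Sprung: it begins to sink at about 4 N, reaches the stop at about 11 N, and rises again by itself when let go.
- salt: white ceramic salt shaker, 38 mm diameter, 68 mm high, origin at the centre of its underside; bystander
- orange_half: half an orange lying cut face down, 72 mm diameter, 35 mm high, origin at the centre of its underside; bystander
- mug: blue mug, 80 mm diameter, 90 mm high, origin at the centre of its underside; bystander
- stapler: black stapler, 140 mm long (x), 34 mm wide, 46 mm high, origin at the centre of its underside; bystander
Things that resemble listed ones, but are neither listed nor needed, are in the scene too. What is shaped like the reamer_large but green is not meant. What is shaped like the juicer but pink is not meant.

How it is judged:
On the way, in this order (a step that is already met when the one before it is completed fails the run):
1. the large reamer is lifted clear of the rack in the gripper (height (world z) of reamer_large above 0.075 m and contact force between the fingers and reamer_large above 1 N), for 0.1 s.
2. its stem has slid home in the hub's slot (z of reamer_large in the frame of hub_mouth below 0.003 m and horizontal distance between reamer_large and hub_mouth below 0.004 m and angle between reamer_large's own z axis and vertical below 0.1 rad), for 0.1 s.
At the end, for the whole second after the job is handed in: the large reamer is upright (0.1 rad) in the slot, skirt within 3 mm of the hub's face, centred within 4 mm, gripped (over 2 N), at rest, with the hub held down over 5.5 of its 8 mm; the small reamer stands in its hole (moved under 30 mm, tilt under 0.3 rad) (all of step 2 and z of reamer_large in the frame of hub_mouth above -0.004 m and value of joint hub above 0.0055 m and contact force between the fingers and reamer_large above 2 N and linear speed of reamer_large below 0.02 m/s and distance of reamer_small from where it was at the start of the episode below 0.03 m and angle between reamer_small's own z axis and vertical below 0.3 rad); the arm keeps its last pose, push and grip.
It fails at once if the small reamer is moved more than 30 mm or pulled out (distance of reamer_small from where it was at the start of the episode above 0.03 m).
It fails at once if the salt shaker, orange half, mug or stapler is knocked over or shoved more than 40 mm (distance of any of salt, orange_half, mug, stapler from where it was at the start of the episode above 0.04 m or angle between any of salt, mug's own z axis and vertical above 0.6 rad).
It also fails if it takes over 48 s, if anything falls off the work surface, if the arm or the gripper's body presses on something with over 40 N, if the wrist force passes 120 N, or if a joint passes its speed limit or range.

### The arm

A 6-joint arm with a two-finger parallel gripper is mounted at the origin on the work surface. World frame = base frame: x ahead of the robot, y to its left, z up, the work surface at z = 0. Lengths are in m, angles in rad, forces in N, time in s.
With the tool pointing down it reaches from about 0.35 to 0.775 m from the base axis. Payload 7.3 kg.
Tool frame: the origin (TCP) lies at the very end of the fingers, on their centre line; the grasp point (between the pads) lies grip_point_offset behind it (grip_point_offset is the distance from the TCP to the grasp point, in m); z points along the fingers, y is the direction in which the jaws open and shut (so a half turn about z gives the same grasp; the last joint's range is limited). The gripper opens to 92 mm and grips with 3 to 60 N. Pads are 19 mm wide; open, the fingers measure 130 mm over their backs; the gripper's body (75 mm by 190 mm) begins 47 mm behind the grasp point.
Start: joints at [-1.407, 0.342, 1.524, -0, 1.275, -0.146], TCP at [0.16, -0.5, 0.227] pointing down, gripper open.
Joint ranges: [-2.53, 2.53], [-0.77, 2.02], [0.04, 2.7], [-1, 4.14], [0.28, 2.66], [-3.11, 3.11]. Speed limits (rad/s): [2.57, 2.57, 3.14, 3.14, 3.14, 3.14].

### API

Orientations are given as [roll, pitch, yaw] about the fixed x, y, z axes, in that order (R = Rz(yaw) Ry(pitch) Rx(roll)).
In Python, from cell import * gives the robot as it stands.
- The arm moves only by the shell command python3 -m inch 'ROWS' [OPENING] [FORCE]. ROWS is JSON, a list that holds one entry, the list of rows, each a list of 4 numbers: the shift along the tool's x, y, z in mm, then the turn about the tool's z in rad. In form: [[[x, y, z, roll], ...]]. A call has 1 to 10 rows; each row shifts and turns the commanded pose from where the row before left it, along the tool's axes as they then stand; what a row does not reach is not made up. A row lasts 1/8 s, in which the tool goes at most 62.5 mm and 10.7 degrees, less where a joint would pass 70% of its speed; a pose out of reach is approached as far as the arm can. A call with a gripper value outside its range is refused whole. OPENING is the closure, from -1 (fully open) to 1 (shut), set as the call begins (- or left out, the last holds). The fingers move at their own pace and stop on an object; FORCE is the grip in N (left out, the last holds). Time passes only in rows, so rows that do not move let the fingers close. It gives the time, the measured TCP pose, the force and the opening at its end, in the units of the state.
- observe(): the state, without advancing time (a new reading comes with each control period).
- read_camera(name): name is "scene" or "top" or "wrist"; returns a dict with "img" (384x512x3 uint8, blue, green, red), "fx", "fy", "cx", "cy" (pixels), "eye" and "rotation" of the camera in the world; the wrist camera has in their place "T_tool_cam" (4x4, takes a point from camera to tool coordinates, whose origin is the TCP and whose axes are the flange's). Camera axes: x right, y down, z forward; pixel columns grow to the right and rows downward; lengths in m; the calibration is good to about 2 mm. A picture is of the moment at which its call begins: read the wrist's pose just before it. There is no depth.
- hand_in(): hands the job in, once; it reports no verdict.
Trained networks look in the newest picture that a camera, given by its name, has taken for a name from the list of things; names that differ only in an ending like _2 or _b are one class to them, and where a whole thing is asked for, a point or a joint stands for the part that bears it (a point fixed in the world has none). Each returns a list of dicts, best first, with "conf" (0 to 1); they miss things now and then, are a little off and sometimes report something else, mostly with a low value. They report only what shows in the picture. A call takes as long as a camera call. They do not tell look-alikes from the thing itself.
- boxes_of(camera, label): "at" ([row, column] in pixels, amid what is visible of it).
- place_of(camera, label): "at" ([row, column] in pixels: a listed point, or the origin of a listed thing).
The state is a dict: "time": time; "qpos": joint angles; "qvel": joint speeds; "joint_efforts": joint torques, N m; "tool_pos": TCP position; "tool_rot": TCP orientation; "contact_force": force on the tool from outside, world axes, zero at the start; "torque": the same for the moment, N m; "opening": finger opening in m.
Only numpy, scipy, OpenCV 4.12 (cv2) and the standard library are available. Lean on these libraries where they do the work, as an engineer would, in place of code of your own. Each camera call takes 0.05 s, during which the arm holds its last target. There are 200 camera calls.

## Working session

There is one attempt and no reset: what is moved stays moved. The work goes in short steps, Python scripts to look and compute and a shell command to move; the robot and the scene stay as the last step left them, time stands still between calls to the robot, and variables do not carry over. Pictures are saved under pics/ and viewed, about 8 in all and at most 12, crops included, and the job is handed in when it is done.

```bash
ls; mkdir -p pics
cat > h.py <<'E'
from cell import *
import numpy as np, cv2
from scipy.spatial.transform import Rotation as R
def snap(name,fn=None):
    s=observe(); c=read_camera(name)
    if fn: cv2.imwrite('pics/'+fn,c['img'])
    if 'T_tool_cam' in c:
        T=np.eye(4); T[:3,:3]=R.from_euler('xyz',s['tool_rot']).as_matrix(); T[:3,3]=s['tool_pos']
        W=T@np.array(c['T_tool_cam']); c['eye'],c['rotation']=W[:3,3],W[:3,:3]
    return c
def ray(c,rc,z):
    d=np.array(c['rotation'])@np.array([(rc[1]-c['cx'])/c['fx'],(rc[0]-c['cy'])/c['fy'],1])
    e=np.array(c['eye']); return e+d*(z-e[2])/d[2]
def proj(c,p):
    q=np.array(c['rotation']).T@(np.array(p)-np.array(c['eye'])); return c['cy']+c['fy']*q[1]/q[2],c['cx']+c['fx']*q[0]/q[2]
E
python3 - <<'E'
from h import *
Z=dict(reamer_large=.04,reamer_small=.04,rack=0,juicer=0,hub_mouth=.12,salt=0,orange_half=0,mug=0,stapler=0)
ims=[]
print(observe(), grip_point_offset if 'grip_point_offset' in globals() else None)
for n in ('top','scene'):
    c=snap(n); ims.append(c['img']); print(n,c['eye'],c['fx'])
    for k,z in Z.items():
        print(k,[(np.round(d['at']).tolist(),round(d['conf'],2),ray(c,d['at'],z).round(3).tolist()) for d in place_of(n,k)[:3]])
cv2.imwrite('pics/a.png',cv2.resize(ims[0],(800,600))); cv2.imwrite('pics/b.png',cv2.resize(ims[1],(800,600)))
E
```

```text
pics
{'time': 0.0, 'qpos': array([-1.40699615e+00,  3.42693483e-01,  1.52500905e+00, -2.31363603e-05,
        1.27541229e+00, -1.45987196e-01]), 'qvel': array([-0.00143292, -0.00097187, -0.00058859, -0.00108368,  0.00057178,
       -0.00021764]), 'joint_efforts': array([ 2.91511487e-04, -4.31240988e+01, -2.44221067e+01,  7.18244794e-02,
        5.60668332e-02, -1.52591251e-04]), 'tool_pos': array([ 0.16000285, -0.4995944 ,  0.22606293]), 'tool_rot': array([-3.14008346e+00, -1.99539298e-04,  3.09793978e-01]), 'contact_force': array([-0.06839036,  1.24167534,  0.68717811]), 'torque': array([ 0.06434295, -0.04853828, -0.01386486]), 'opening': 0.09179699505863452} 0.0188
top [ 0.27095323 -0.01623895  1.45511489] 486.71015198728105Traceback (most recent call last):
  File "<stdin>", line 8, in <module>
  File "h.py", line 13, in ray
    e=np.array(c['eye']); return e+d*(z-e[2])/d[2]
                                              ~^^^
IndexError: invalid index to scalar variable.
```

The camera's rotation is probably given as roll, pitch, yaw, so I'll convert it.

```bash
python3 - <<'E'
s=open('h.py').read()
s=s.replace("    return c\n","    elif np.size(c['rotation'])==3: c['rotation']=R.from_euler('xyz',c['rotation']).as_matrix()\n    return c\n")
open('h.py','w').write(s)
E
python3 - <<'E'
from h import *
Z=dict(reamer_large=.04,reamer_small=.04,rack=0,juicer=0,hub_mouth=.12,salt=0,orange_half=0,mug=0,stapler=0)
for n,f in (('top','a'),('scene','b')):
    c=snap(n); cv2.imwrite(f'pics/{f}.png',cv2.resize(c['img'],(800,600))); print(n,c['eye'],np.round(c['rotation'],2).tolist())
    for k,z in Z.items():
        print(k,[(np.round(d['at']).tolist(),round(d['conf'],2),ray(c,d['at'],z).round(3).tolist()[:2]) for d in place_of(n,k)[:3]])
E
```

```text
top [ 0.27095323 -0.01623895  1.45511489] [[-0.04, -0.98, 0.21], [-1.0, 0.04, -0.01], [-0.0, -0.21, -0.98]]
reamer_large [([248.0, 338.0], 0.87, [0.394, -0.262]), ([215.0, 375.0], 0.67, [0.487, -0.377]), ([209.0, 326.0], 0.56, [0.511, -0.235])]
reamer_small [([188.0, 297.0], 0.73, [0.577, -0.154])]
rack [([201.0, 311.0], 0.85, [0.546, -0.197]), ([201.0, 248.0], 0.74, [0.553, -0.005])]
juicer [([278.0, 159.0], 0.74, [0.334, 0.267]), ([198.0, 164.0], 0.7, [0.573, 0.25])]
hub_mouth [([277.0, 144.0], 0.78, [0.333, 0.283]), ([188.0, 154.0], 0.62, [0.58, 0.257])]
salt [([201.0, 248.0], 0.75, [0.554, -0.004])]
orange_half [([237.0, 250.0], 0.69, [0.444, -0.006])]
mug [([131.0, 275.0], 0.8, [0.773, -0.099])]
stapler [([141.0, 208.0], 0.72, [0.748, 0.112])]
scene [ 1.32615139 -0.51042023  0.72753596] [[0.55, 0.46, -0.7], [0.84, -0.32, 0.44], [-0.02, -0.83, -0.56]]
reamer_large [([212.0, 140.0], 0.85, [0.414, -0.259]), ([228.0, 165.0], 0.76, [0.508, -0.234]), ([249.0, 101.0], 0.64, [0.495, -0.386])]
reamer_small [([245.0, 188.0], 0.74, [0.595, -0.217]), ([227.0, 213.0], 0.7, [0.572, -0.137])]
rack [([245.0, 189.0], 0.94, [0.554, -0.198])]
juicer [([150.0, 293.0], 0.9, [0.336, 0.285]), ([190.0, 336.0], 0.76, [0.581, 0.246])]
hub_mouth [([151.0, 341.0], 0.57, [0.577, 0.254]), ([118.0, 292.0], 0.53, [0.34, 0.272])]
salt [([216.0, 254.0], 0.6, [0.55, -0.007])]
orange_half []
mug [([281.0, 270.0], 0.61, [0.758, -0.103])]
stapler [([228.0, 164.0], 0.54, [0.459, -0.221]), ([191.0, 338.0], 0.34, [0.586, 0.249])]
```

View pics/a.png

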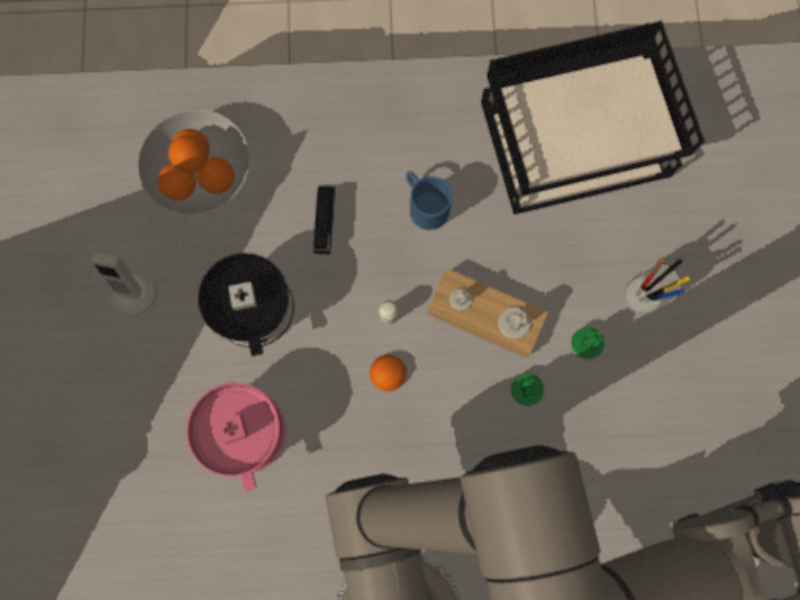

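View pics/b.png

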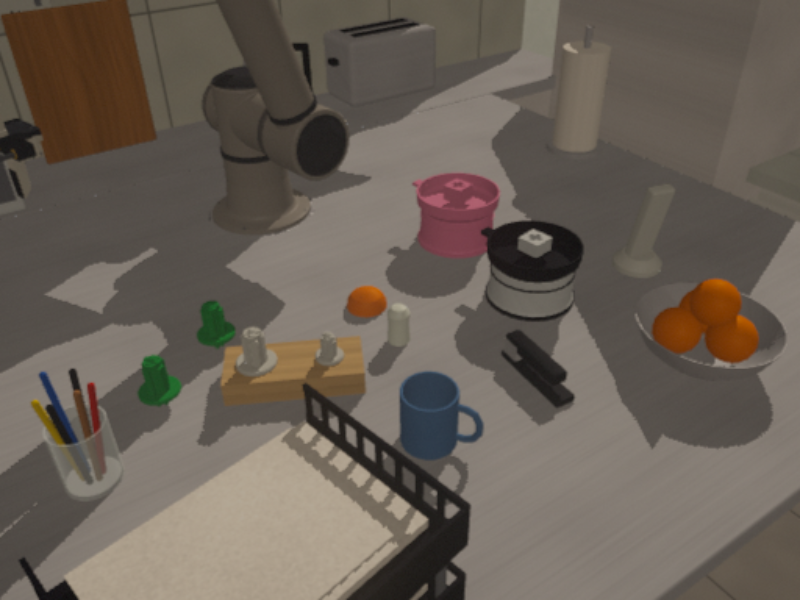

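The top view shows the white large reamer in the rack at about (515,322) of 800x600, which is (0.511,-0.235). The small one is at (460,298) and the aluminium juicer's hub at (241,295), which is (0.579,0.256). The scene view agrees, with green and pink look-alikes elsewhere. Next I'll move above the large reamer.

```bash
python3 -m inch '[[[41,-14.5,0,0],[41,-14.5,0,0],[41,-14.5,0,0],[41,-14.5,0,0],[41,-14.5,0,0],[41,-14.5,0,0],[41,-14.5,0,0],[41,-14.5,0,0],[41,-14.5,0,0],[41,-14.5,0,0]]]' -1
python3 - <<'E'
from h import *
print(read_camera('wrist')['T_tool_cam'])
c=snap('wrist'); cv2.imwrite('pics/c.png',cv2.resize(c['img'],(800,600)))
for k,z in (('reamer_large',.04),('reamer_small',.04),('rack',0)):
    print(k,[(np.round(d['at']).tolist(),round(d['conf'],2),ray(c,d['at'],z).round(4).tolist()[:2]) for d in place_of('wrist',k)[:3]])
print(observe()['tool_pos'],observe()['tool_rot'],observe()['qpos'])
E
```

```text
time: 2.35
tool_pos: [0.5074, -0.236, 0.2268]
tool_rot: [3.141, -0.0, 0.31]
contact_force: [-0.8, 0.1, -0.0]
opening: 0.0918
[[-3.97418407e-04 -9.67048216e-01 -2.54592987e-01  6.80235546e-02]
 [ 9.99999536e-01 -1.60887707e-04 -9.49877113e-04 -3.23691178e-04]
 [ 8.77616085e-04 -2.54593247e-01  9.67047832e-01 -1.57586442e-01]
 [ 0.00000000e+00  0.00000000e+00  0.00000000e+00  1.00000000e+00]]
reamer_large [([232.0, 354.0], 0.97, [0.4822, -0.3725]), ([262.0, 249.0], 0.95, [0.4023, -0.2588]), ([174.0, 262.0], 0.56, [0.5177, -0.2387])]
reamer_small [([109.0, 195.0], 0.69, [0.5651, -0.1431])]
rack [([138.0, 235.0], 0.63, [0.5445, -0.1937])]
[ 0.50595892 -0.2370279   0.22652552] [-3.14152663e+00  7.25817848e-04  3.10257169e-01] [-5.74979239e-01  4.04516182e-01  1.42942321e+00 -5.38497996e-04
  1.30816393e+00  6.85699883e-01]
```

View pics/c.png

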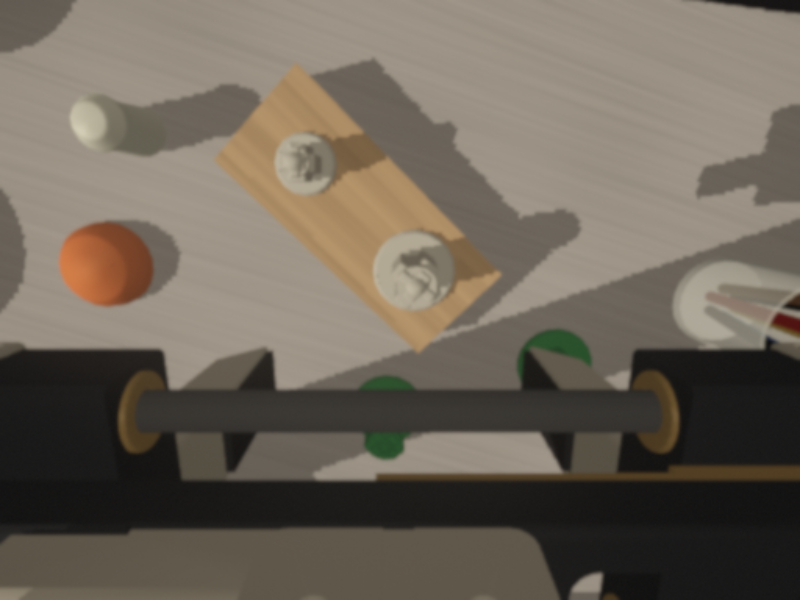

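The wrist view shows the white large reamer at about (413,270) of 800x600 and the small one at (305,163). I'll get lower, with the camera above the reamer, to read its yaw.

```bash
python3 -m inch '[[[-26,2,0,0],[-26,1.5,20,0],[0,0,35,0],[0,0,35,0],[0,0,17,0],[0,0,0,0]]]'
python3 - <<'E'
from h import *
c=snap('wrist'); print(c['fx'],c['eye'])
for k,z in (('reamer_large',.04),('reamer_small',.04)):
    print(k,[(np.round(d['at']).tolist(),round(d['conf'],2),ray(c,d['at'],z).round(4).tolist()[:2]) for d in place_of('wrist',k)[:3]])
cv2.imwrite('pics/d_full.png',c['img'])
r,q=map(int,proj(c,[.515,-.237,.06])); r0,q0=max(r-75,0),max(q-100,0)
print(r0,q0); cv2.imwrite('pics/d.png',cv2.resize(c['img'][r0:r0+150,q0:q0+200],(800,600),interpolation=cv2.INTER_CUBIC))
E
```

```text
time: 3.35
tool_pos: [0.4564, -0.2565, 0.1188]
tool_rot: [-3.139, 0.002, 0.308]
contact_force: [0.5, 1.0, 1.1]
opening: 0.0918
292.4462456631093 [ 0.52144912 -0.23581394  0.27627564]
reamer_large [([120.0, 259.0], 0.98, [0.5203, -0.239]), ([217.0, 392.0], 0.84, [0.4789, -0.3708]), ([255.0, 239.0], 0.83, [0.405, -0.2577])]
reamer_small [([14.0, 152.0], 0.96, [0.5673, -0.1431])]
52 154
```

View pics/d.png

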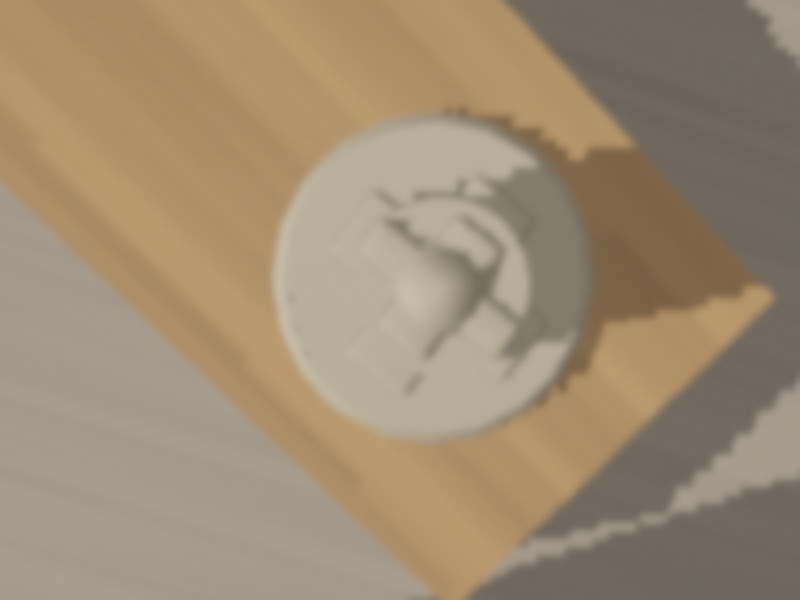

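The close view shows the skirt centre at crop (433,277) and the tip at (432,290). The ribs run diagonally, about 37° down-right and 53° up-right. The flat rib ends should square themselves to the pads when gripped. I'll turn the tool by about -0.92 and work out the centre.

```bash
cat >> h.py <<'E'
def to_tool(p):
    s=observe(); M=R.from_euler('xyz',s['tool_rot']).as_matrix()
    return (M.T@(np.array(p)-s['tool_pos'])*1000).round(1)
E
python3 - <<'E'
from h import *
c=snap('wrist')
a=ray(c,(121.3,262.3),.046); b=ray(c,(124.5,262),.104)
print(a,b,to_tool(a),to_tool(b))
for n in ('top','scene'):
    c=snap(n)
    print(n,[ (d['conf'],ray(c,d['at'],.04).round(4)) for d in place_of(n,'reamer_large')],[ (d['conf'],ray(c,d['at'],.12).round(4)) for d in place_of(n,'hub_mouth')])
E
```

```text
[ 0.52239601 -0.24218956  0.046     ] [ 0.52066087 -0.24098195  0.104     ] [65.6  5.4 75. ] [64.3  3.8 17. ]
top [(0.44, array([ 0.5133, -0.2416,  0.04  ]))] [(0.74, array([0.7066, 0.1006, 0.12  ])), (0.66, array([0.3334, 0.2825, 0.12  ])), (0.48, array([0.5805, 0.2512, 0.12  ]))]
scene [(0.98, array([ 0.4207, -0.2685,  0.04  ])), (0.67, array([0.6253, 0.2047, 0.04  ])), (0.59, array([ 0.5145, -0.2392,  0.04  ])), (0.56, array([ 0.5044, -0.3844,  0.04  ]))] [(0.77, array([0.575 , 0.2558, 0.12  ])), (0.69, array([0.354 , 0.2688, 0.12  ]))]
```

```bash
python3 -m inch '[[[32,2,-4,0],[31,2,-4,0],[0,0,0,-0.185],[0,0,0,-0.185],[0,0,0,-0.185],[0,0,0,-0.185],[0,0,0,-0.185],[0,0,0,0]]]'
python3 - <<'E'
from h import *
c=snap('wrist')
for p in ([.519,-.24,.104],[.519,-.24,.046]): print(proj(c,p),to_tool(p))
print([(np.round(d['at']).tolist(),round(d['conf'],2),to_tool(ray(c,d['at'],.04))) for d in place_of('wrist','reamer_large')[:3]])
cv2.imwrite('pics/e.png',cv2.resize(c['img'],(800,600)))
E
```

```text
time: 4.85
tool_pos: [0.5192, -0.2406, 0.1277]
tool_rot: [3.142, 0.0, 1.233]
contact_force: [0.7, 0.6, -0.7]
opening: 0.0919
(np.float64(224.90201440024038), np.float64(254.78906001257909)) [ 0.6 -0.4 23.8]
(np.float64(200.89065625819563), np.float64(254.79609791330833)) [ 0.6 -0.4 81.8]
[([200.0, 255.0], 0.83, array([-0.1, -0. , 87.7])), ([66.0, 273.0], 0.41, array([107.6,  13.9,  87.7]))]
```

View pics/e.png

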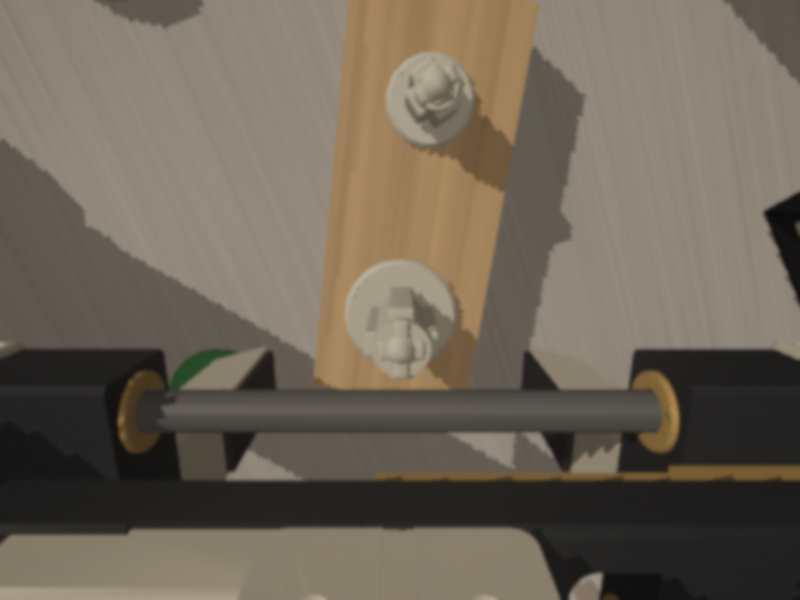

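The reamer, at (400,315), is centred between the open fingers and its ribs are square to the jaws. I'll descend 74 mm and close.

```bash
python3 -m inch '[[[0,0,25,0],[0,0,25,0],[0,0,16,0],[0,0,8,0],[0,0,0,0],[0,0,0,0]]]' && python3 -m inch '[[[0,0,0,0],[0,0,0,0],[0,0,0,0],[0,0,0,0],[0,0,0,0],[0,0,0,0],[0,0,0,0],[0,0,0,0]]]' 1 30
```

```text
time: 5.7
tool_pos: [0.5196, -0.241, 0.0545]
tool_rot: [3.14, 0.0, 1.235]
contact_force: [-0.3, -0.1, 0.1]
opening: 0.092
time: 6.7
tool_pos: [0.5192, -0.2408, 0.0537]
tool_rot: [3.141, 0.0, 1.235]
contact_force: [0.4, -0.8, -0.3]
opening: 0.0339
```

The opening is 33.9 mm, which matches the 34 mm across the ribs, so the grip is square. Next I'll lift and travel towards the juicer.

```bash
python3 -m inch '[[[0,0,-10,0],[0,0,-20,0],[0,0,-25,0],[0,0,-30,0],[0,0,-35,0],[0,0,-35,0],[0,0,-10,0],[0,0,0,0]]]' && python3 -m inch '[[[41,-10.8,0,0],[41,-10.8,0,0],[41,-10.8,0,0],[41,-10.8,0,0],[41,-10.8,0,0],[41,-10.8,0,0],[41,-10.8,0,0],[41,-10.8,0,0],[41,-10.8,0,0],[41,-10.8,0,0]]]' && python3 -m inch '[[[0,0,0,0],[0,0,0,0]]]'
python3 - <<'E'
from h import *
c=snap('wrist'); print(observe()['tool_pos'],observe()['qpos'])
print([(np.round(d['at']).tolist(),round(d['conf'],2),ray(c,d['at'],.12).round(4),to_tool(ray(c,d['at'],.12))) for d in place_of('wrist','hub_mouth')[:3]])
cv2.imwrite('pics/f_raw.png',c['img']);cv2.imwrite('pics/f.png',cv2.resize(c['img'],(800,600),interpolation=cv2.INTER_CUBIC))
E
```

```text
time: 7.7
tool_pos: [0.519, -0.2407, 0.2187]
tool_rot: [3.141, 0.0, 1.235]
contact_force: [0.4, 0.7, -1.7]
opening: 0.0336
time: 8.95
tool_pos: [0.5514, 0.1832, 0.2165]
tool_rot: [-3.138, 0.002, 1.235]
contact_force: [0.9, 0.3, -1.2]
opening: 0.034
time: 9.2
tool_pos: [0.5517, 0.1814, 0.2171]
tool_rot: [-3.139, 0.002, 1.235]
contact_force: [-0.5, -0.1, -1.1]
opening: 0.034
[0.5518694  0.18101422 0.21753792] [ 1.85304720e-01  4.53051283e-01  1.37743345e+00 -5.34691187e-04
  1.31339815e+00  5.22045288e-01]
[([102.0, 258.0], 0.81, array([0.5803, 0.2577, 0.12  ]), array([81.9,  1.3, 97.8]))]
```

View pics/f.png

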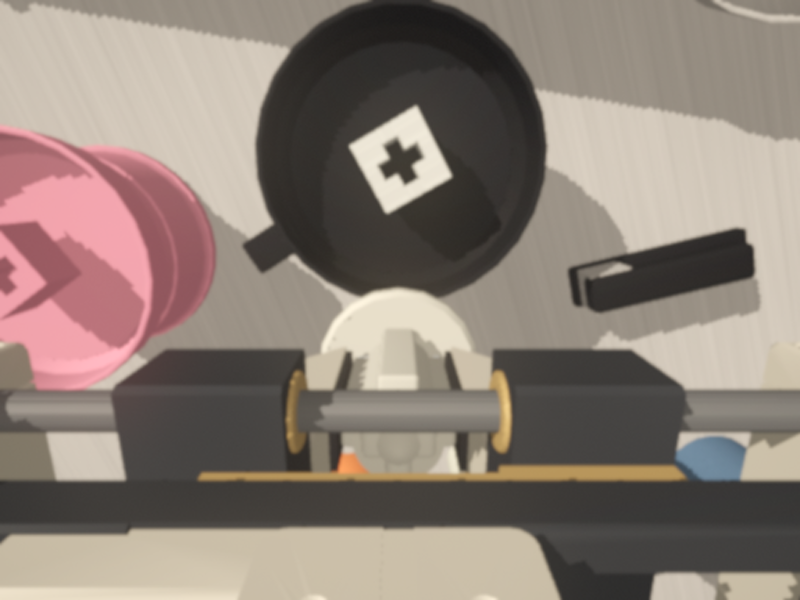

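The view shows the square hub at (401,159), turned roughly 28°, with the reamer held at the bottom. I'll measure the hub's centre and yaw in the z=0.12 plane, and the held reamer's offset.

```bash
cat >> h.py <<'E'
def hub(c,z=.12):
    """hub's top face in tool axes: centre mm, side direction, size"""
    r,q=map(int,proj(c,[.578,.256,z])); s=observe(); g=cv2.cvtColor(c['img'],cv2.COLOR_BGR2GRAY)
    m=np.zeros_like(g); r0,q0=max(r-50,0),max(q-50,0); w=g[r0:r+50,q0:q+50]
    t,b=cv2.threshold(w,0,255,cv2.THRESH_BINARY+cv2.THRESH_OTSU); m[r0:r+50,q0:q+50]=b
    cs=cv2.findContours(m,cv2.RETR_EXTERNAL,cv2.CHAIN_APPROX_NONE)[0]
    k=min(cs,key=lambda k:abs(cv2.boundingRect(k)[0]+cv2.boundingRect(k)[2]/2-q)+abs(cv2.boundingRect(k)[1]+cv2.boundingRect(k)[3]/2-r)+(1e3 if len(k)<60 else 0))
    P=np.array([to_tool(ray(c,(y,x),z))[:2] for x,y in k[:,0]],np.float32)
    return t,cv2.minAreaRect(P)
E
python3 - <<'E'
from h import *
c=snap('wrist'); print(hub(c)); print(hub(c))
print([(np.round(d['at'],1).tolist(),round(d['conf'],2),to_tool(ray(c,d['at'],observe()['tool_pos'][2]-.0137))) for d in place_of('wrist','reamer_large')[:3]])
# left/right/top extremes of the skirt expected: project circle of r=31 at z=tcp-.0137+.006
s=observe();M=R.from_euler('xyz',s['tool_rot']).as_matrix()
for z in (7.7,13.7):
    for p in ([31,0,z],[0,31,z],[0,-31,z]):print(np.array(proj(c,M@(np.array(p)/1000)+s['tool_pos']))*1.5625)
E
```

```text
(136.0, ((81.2902603149414, -0.3294181823730469), (41.34074401855469, 41.31056594848633), 60.85701370239258))
(136.0, ((81.2902603149414, -0.3294181823730469), (41.34074401855469, 41.31056594848633), 60.85701370239258))
[([234.0, 253.2], 0.78, array([-1.6, -1.6, 13.7]))]
[289.38657884 399.75840086]
[367.66488539 479.87046414]
[367.5767038  319.52041641]
[285.91072775 399.71881698]
[361.84889718 477.28464803]
[361.76630236 322.03327094]
```

```bash
python3 -m inch '[[[0,0,0,-0.17],[0,0,0,-0.17],[0,0,0,-0.17],[0,20,10,0],[6,20,15,0],[0,0,15,0],[0,0,5,0],[0,0,0,0],[0,0,0,0]]]'
python3 - <<'E'
from h import *
c=snap('wrist'); print(observe()['tool_pos'],observe()['tool_rot']); print(hub(c))
print([(round(d['conf'],2),to_tool(ray(c,d['at'],.12))) for d in place_of('wrist','hub_mouth')[:3]])
cv2.imwrite('pics/g.png',cv2.resize(c['img'],(800,600),interpolation=cv2.INTER_CUBIC))
E
```

```text
time: 10.52
tool_pos: [0.5907, 0.1947, 0.1746]
tool_rot: [3.14, 0.0, 1.745]
contact_force: [0.2, 0.5, -2.0]
opening: 0.0341
[0.59080784 0.19475283 0.17460562] [3.14021594e+00 4.87563970e-05 1.74473064e+00]
(135.0, ((63.849998474121094, -1.0500011444091797), (41.099998474121094, 40.5), 90.0))
[(0.63, array([63.1,  0.2, 54.5]))]
```

View pics/g.png

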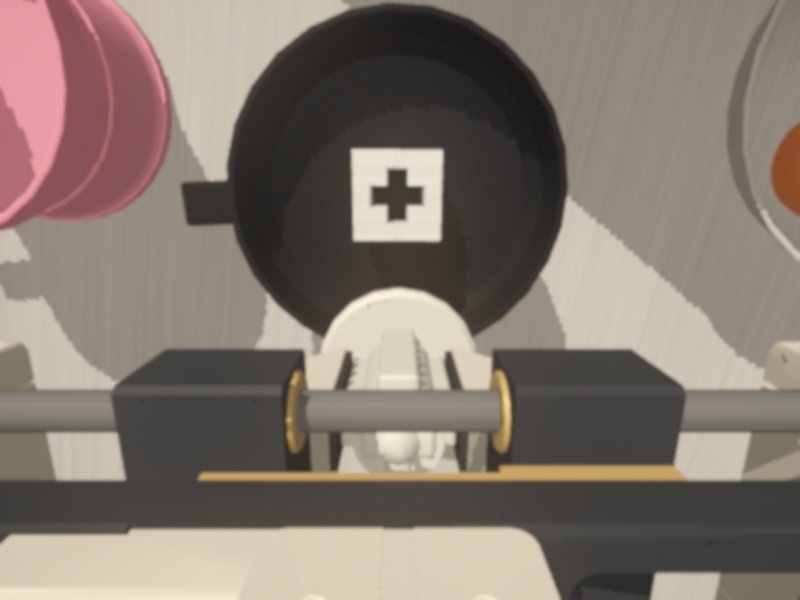

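The hub sits at (397,195) with its edges parallel to the tool axes. It is 63 mm ahead and about 0.5 mm off sideways from the reamer. I'll move over it and lower to just above the slot.

```bash
python3 -m inch '[[[21,0,0,0],[21,-0.5,0,0],[16,0,0,0],[5,0,0,0],[0,0,0,0],[0,0,8,0],[0,0,7,0],[0,0,0,0],[0,0,0,0]]]' && python3 -m inch '[[[0,0,2,0],[0,0,2,0],[0,0,2,0],[0,0,2,0],[0,0,0,0]]]'
python3 -c "
from h import *
s=observe();print(s['tool_pos'],to_tool([.5786,.2577,.12]),s['tool_rot'],s['contact_force'],s['torque'])"
```

```text
time: 11.75
tool_pos: [0.5794, 0.2565, 0.1587]
tool_rot: [3.142, 0.0, 1.744]
contact_force: [-0.1, 0.0, -0.8]
opening: 0.0336
time: 12.38
tool_pos: [0.5792, 0.2567, 0.1504]
tool_rot: [-3.141, 0.0, 1.745]
contact_force: [0.7, 0.5, -1.0]
opening: 0.0337
[0.57917867 0.25673076 0.15043461] [ 1.1 -0.4 30.4] [-3.14114899e+00  1.28643967e-04  1.74477550e+00] [ 0.74236091  0.47351088 -1.02521109] [-0.02362404 -0.07768796 -0.02915355]
```

The stem tip is about 6 mm below the hub's face with no contact force, so it has entered the slot. I'll continue down.

```bash
python3 -m inch '[[[0,0,2,0],[0,0,2,0],[0,0,2,0],[0,0,2,0],[0,0,2,0],[0,0,2,0],[0,0,2,0],[0,0,0,0],[0,0,0,0]]]' && python3 -m inch '[[[0,0,1,0],[0,0,1,0],[0,0,1,0],[0,0,1,0],[0,0,0,0],[0,0,0,0]]]'
```

```text
time: 13.5
tool_pos: [0.5793, 0.2568, 0.1367]
tool_rot: [3.141, 0.0, 1.745]
contact_force: [0.6, 0.0, -1.3]
opening: 0.0337
time: 14.25
tool_pos: [0.5794, 0.2568, 0.133]
tool_rot: [3.141, 0.0, 1.745]
contact_force: [-2.3, -0.6, 3.7]
opening: 0.0333
```

Contact came at the expected height, with TCP 0.133. I'll raise the grip force and press.

```bash
python3 -m inch '[[[0,0,0,0],[0,0,0,0],[0,0,1,0],[0,0,1,0],[0,0,1,0],[0,0,1,0],[0,0,0,0],[0,0,0,0]]]' 1 55 && python3 -m inch '[[[0,0,1,0],[0,0,1,0],[0,0,1,0],[0,0,1,0],[0,0,0,0],[0,0,0,0]]]'
```

```text
time: 15.25
tool_pos: [0.5794, 0.2568, 0.1291]
tool_rot: [3.141, 0.0, 1.745]
contact_force: [-2.6, -0.7, 6.8]
opening: 0.0337
time: 16.0
tool_pos: [0.5794, 0.2568, 0.1257]
tool_rot: [3.141, -0.0, 1.745]
contact_force: [-2.9, -1.1, 9.8]
opening: 0.0337
```

```bash
python3 -m inch '[[[0,0,0.5,0],[0,0,0.5,0],[0,0,0.5,0],[0,0,0,0],[0,0,0,0],[0,0,0,0]]]'
python3 - <<'E'
from h import *
c=snap('wrist'); cv2.imwrite('pics/h.png',cv2.resize(c['img'],(800,600)))
s=observe();print(s['contact_force'],s['torque'],s['tool_pos'])
E
```

```text
time: 16.75
tool_pos: [0.5795, 0.2568, 0.1256]
tool_rot: [3.14, -0.0, 1.745]
contact_force: [-5.6, -2.4, 17.7]
opening: 0.0335
[-5.77236707 -1.90094403 17.23548513] [-0.41143822  1.10485942  0.0067961 ] [0.57951889 0.25681941 0.12554325]
```

View pics/h.png

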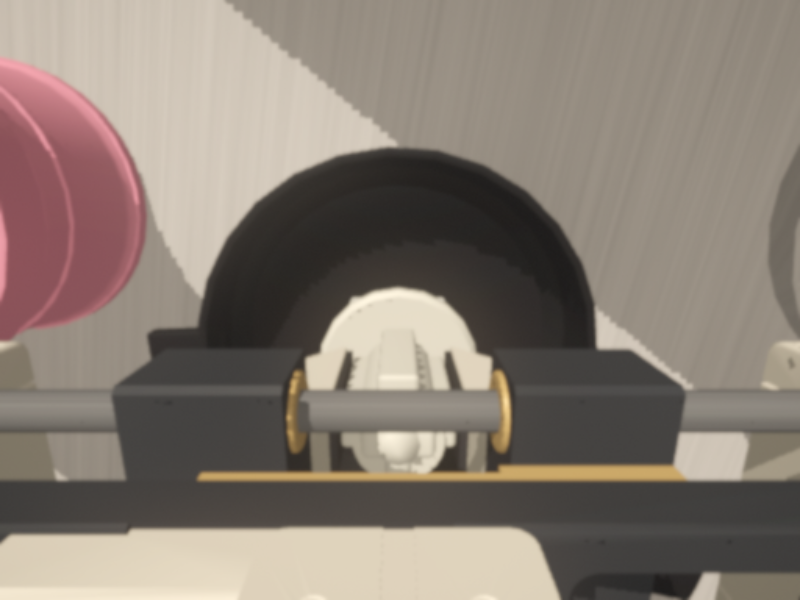

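The skirt is seated on the hub with the hub corners just peeping out at (355,298) and (440,298), and the reamer is still centred in the grip at 17 N. The force jumped with almost no further travel, which fits the hub being at its stop. I'll hand in.

```bash
python3 -c "
from cell import *
print(hand_in()); s=observe(); print(s['time'],s['tool_pos'],s['contact_force'],s['opening'])"
```

```text
the job is handed in; nothing more can be done
None
the job is handed in; nothing more can be done
```

The large white reamer is in the juicer's hub and I handed the job in at about 16.8 s, still gripping it at 55 N and pressing down. No verdict was reported.

I gripped it across two opposite ribs, lifted it from the rack, turned it to match the slot, slid it in and pressed.

**Last checks:**
- **Seating:** the stem entered the slot without force. The skirt met the hub's face at TCP height 0.133 m, where I expected it.
- **Hub at its stop:** the tool then sank about 8 mm to 0.1255 m. Force rose from 10 to 17 N with almost no further travel.
- **Grip:** the opening stayed at 33.5–33.7 mm, against 34 mm across the ribs, with no slip visible.

**Not as clean or not checked:**
- **Sideways load:** there was about 6 N sideways while pressing, which suggests the reamer sits about 1 mm off centre. That is within the 4 mm limit.
- **Camera disagreement:** the first overhead and scene estimates of the reamer differed from the wrist camera by up to 1 cm. I used the wrist camera.
- **Small reamer and bystanders:** I didn't photograph them again at the end, but the path passed above them and no unexpected contact showed.

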